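# Charge the balloon inflator and press on its valve knob

### The arm

A 7-joint arm with a two-finger parallel gripper is mounted at the origin on a cart in front of the work surface, level with it; the furniture and walls round the work are solid. World frame = base frame: x ahead of the robot, y to its left, z up, the work surface at z = 0. Lengths are in m, angles in rad, forces in N, time in s.
With the tool pointing down it reaches from about 0.425 to 0.925 m from the base axis. Payload 6.8 kg.
Tool frame: the origin (TCP) lies midway between the tips of the shut fingers; the grasp point (between the pads) lies 19 mm behind it; z points along the fingers, y is the line along which they close (so a half turn about z gives the same grasp; the last joint's range is limited). The gripper opens to 85 mm and grips with 20 to 120 N. Pads are 22 mm wide; open, the fingers measure 114 mm over their backs; the gripper's body (76 mm by 85 mm) begins 54 mm behind the grasp point. The pads swing forward as they close: fully open they stand 13 mm farther back than shut.
Start: joints at [1.156, 0.477, 0.022, 1.555, -0.011, 1.109, -0.083], TCP at [0.204, -0.643, 0.231] pointing down, gripper open.
Joint ranges: [-2.96, 2.96], [-0.34, 2.1], [-1.41, 1.46], [0.24, 2.44], [-1.37, 4.51], [0.17, 1.92], [-2.96, 2.96]. Speed limits (rad/s): [2.39, 2.39, 3.14, 3.14, 3.14, 3.14, 3.14].

### API

Orientations are given as a unit quaternion [w, x, y, z].
In Python, from station import bot, eyes, ticket gives the robot as it stands.
- The arm moves only by the shell command python3 -m crank 'ROWS' [FORCE]. ROWS is text: rows parted by semicolons, each of 7 numbers parted by spaces: the shift along the tool's x, y, z in units of 0.5 m (1.0 is 0.5 m), then the turn, a rotation vector about the tool's x, y, z in units of 180 degrees (1.0 is 180 degrees), then the closure, from 0 (fully open) to 1 (shut). A call has 1 to 20 rows; each row is the pose to reach, as a shift and turn from the pose commanded when the call began, along the tool's axes at that moment, turning the shorter way round; what a row does not reach only later rows make up. A row lasts 1/10 s, in which the tool goes at most 50 mm and 8.59 degrees, less where a joint would pass 70% of its speed; a pose out of reach is approached as far as the arm can. A call with a number of a shift or a turn outside -1 to 1 is refused whole. A call with a gripper value outside its range is refused whole. The fingers move at their own pace and stop on an object; FORCE is the grip in N (left out, the last holds). Time passes only in rows, so rows that repeat a pose let the fingers close. It gives the time, the measured TCP pose, the force, the opening and the grip force at its end, in the units of the state.
- bot.get_obs(): the state, without advancing time (a new reading comes with each control period).
- eyes.read_camera(name): name is "scene" or "top" or "wrist"; returns a dict with "image" (480x640x3 uint8, red, green, blue), "K" (3x3 intrinsics, pixels), "dist" ([k1, k2, p1, p2, k3] as OpenCV has them; the pictures are not rectified), "R" (3x3) and "t" (3): a world point X has camera coordinates R X + t. Camera axes: x right, y down, z forward; pixel columns grow to the right and rows downward; lengths in m; the calibration is good to about 2 mm. A picture is of the moment at which its call begins. There is no depth.
- ticket.hand_in(): hands the job in; it is judged then, once.
The state is a dict: "t": time; "q": joint angles; "joint_vel": joint speeds; "joint_torque": joint torques, N m; "eef_pos": TCP position; "tool_rot": TCP orientation; "contact_force": force on the tool from outside, world axes, zero at the start; "torque": the same for the moment, N m; "gripper_width": opening from 0.0 (shut) to 1.0 (fully open); "grasp_force": force on a finger pad.
Only numpy, scipy, OpenCV 4.12 (cv2) and the standard library are available. Lean on these libraries where they do the work, as an engineer would, in place of code of your own. Each camera call takes 0.05 s, during which the arm holds its last target. There are 200 camera calls.

### The job

Get the hand-crank balloon inflator blowing: first wind its red-handled crank clockwise (seen from above) two full turns, so that the gauge needle stands in the green. Then pick up the loose black valve knob, turn it so that its pointer faces the same way as the flat of the steel D-shaft, push it fully onto the shaft, and press it down against the shaft's spring; finish while still holding the knob pressed down, do not let go. Leave the ribbon spools and the confetti jar where they are.

Things in the scene. Friction and masses are not known exactly. Their poses are not given: they have to be found in the camera images.
- crank_axis (a point): point on the vertical crank axis, 122 mm above the desk, level with the handle's middle. It sits on the inflator, a blue box with aluminium top, 150 x 280 x 70 mm high, fixed. Axes are the box's: long side along y, brass nozzle to -x. From the middle of the top the crank axis stands 85 mm to +y, the valve shaft 95 mm to -y; a round gauge lies between
- crank_handle (a point): centre of the crank handle: upright red cylinder 19 mm thick, 44 mm tall (100 to 144 mm above the desk), spinning freely on its pin 45 mm from the crank axis; the steel crank arm under it has its top at 99 mm. Gripped from above it can be led round a circle of 45 mm radius without turning the hand
- crank_arm (a joint): crank angle, rad, grows clockwise seen from above; starts at 0.2 to 1.5, stops at 0 and 16.0. The red gauge needle goes with it and enters the green at 12.0; two full turns (12.57 rad) always bring it there. Friction 0.05 N m, about 1 N at the handle; it stays where it is left
- spindle_tip (a point): upper end of the steel D-shaft, on its axis, 98 mm above the desk when not pressed (28 mm above the inflator's top). Upright, 16 mm in diameter, one flat 3.5 mm from the axis; x points out of the flat, z up. The top 5 mm taper as a lead-in. Turned up to 0.5 rad either side of the inflator's x axis, held by 0.35 N m of friction
- spindle (a joint): how far the D-shaft is pressed down, in m: 0 free, 0.008 at its stop; the spring pushes back with 4 N at the start and 10 N at the stop
- knob_center (a point): centre of the loose black knob, on its axis, 27 mm above its underside; it stands on the desk bore down, z up. A disc 50 mm in diameter, 24 mm high, carries a bar grip 14 mm wide, 46 mm long, 30 mm high (54 mm in all). The bar lies along this point's x axis; its +x end has the white pointer line
- knob_seat (a point): centre of the ceiling of the knob's bore, 18 mm above the knob's underside; it meets the upper end of the shaft when the knob is fully on. Fully on, the knob's underside is then 10 mm above the inflator's top, and 2 mm above it when pressed to the stop
- knob_pointer (a point): pointer end of the knob: 21 mm from its axis on its +x side, 27 mm above its underside
- knob: the same knob as a whole (about 60 g); origin at the centre of its underside, axes as for knob_center. Its D-bore is open below, 18 mm deep, with 0.9 mm of play round the shaft and its flat on the +x (pointer) side: it fits one way round only, within about 0.13 rad. A big cardboard carton, over 0.3 m tall, stands at the right behind the knob: keep the arm clear of it
- spool_pink_center (a point): centre of the pink ribbon spool, 54 mm in diameter, 64 mm tall, upright; bystander
- spool_gold_center (a point): centre of the orange-gold ribbon spool, 60 mm in diameter, 75 mm tall, upright; bystander
- jar_center (a point): centre of the pink and violet confetti jar with a white lid, 63 mm in diameter, 92 mm tall, upright, at the left of the desk; bystander
Not all that is in view belongs to the job. What is shaped like the knob but blue or purple is not meant.

How it is judged:
By the outcome, as a careful person would: the job done as asked, in the order asked, and still so for the second after the job is handed in, while the arm keeps its last pose, push and grip.
It also fails if it takes over 67 s, if anything falls off the work surface, if the arm or the gripper's body presses on something with over 40 N, if the wrist force passes 120 N, or if a joint passes its speed limit or range.

## Working session

There is one attempt and no reset: what is moved stays moved. The work goes in short steps, Python scripts to look and compute and a shell command to move; the robot and the scene stay as the last step left them, time stands still between calls to the robot, and variables do not carry over. Pictures are saved under pics/ and viewed, at most 10 in all, crops included, and the job is handed in when it is done.

```bash
mkdir -p pics; ls; python3 - <<'E'
from station import bot,eyes
import cv2,numpy as np
o=bot.get_obs();print({k:np.round(v,3) for k,v in o.items()})
for n in("scene","top"):
    c=eyes.read_camera(n);cv2.imwrite(f"pics/{n}0.png",c["image"][:,:,::-1]);print(n,c["K"],c["dist"],(-c["R"].T@c["t"]).round(3),c["R"].round(2))
E
```

```text
pics
{'t': np.float64(0.0), 'q': array([ 1.156,  0.478,  0.022,  1.556, -0.012,  1.109, -0.083]), 'joint_vel': array([ 0.001, -0.   , -0.001, -0.   , -0.002, -0.   ,  0.001]), 'joint_torque': array([ 0.0000e+00, -5.9644e+01,  1.6080e+00, -2.8120e+01,  1.3000e-02,
        9.0000e-03, -0.0000e+00]), 'eef_pos': array([ 0.204, -0.643,  0.23 ]), 'tool_rot': array([-0.001,  0.988,  0.153, -0.   ]), 'contact_force': array([-0.316, -0.277, -0.154]), 'torque': array([ 0.052, -0.014, -0.075]), 'grasp_force': np.float64(0.0), 'gripper_width': np.float64(1.002)}
scene [[490.85996692   0.         322.44558222]
 [  0.         490.85996692 240.43580053]
 [  0.           0.           1.        ]] [0.02283843 0.         0.         0.         0.        ] [-0.314 -0.485  0.566] [[ 0.57 -0.82  0.01]
 [-0.36 -0.26 -0.89]
 [ 0.74  0.51 -0.45]]
top [[439.697496     0.         316.37349749]
 [  0.         439.697496   245.92045492]
 [  0.           0.           1.        ]] [-0.04927631  0.          0.          0.          0.        ] [0.344 0.063 0.993] [[ 0.03 -1.   -0.02]
 [-0.99 -0.02 -0.17]
 [ 0.17  0.02 -0.99]]
```

View pics/scene0.png

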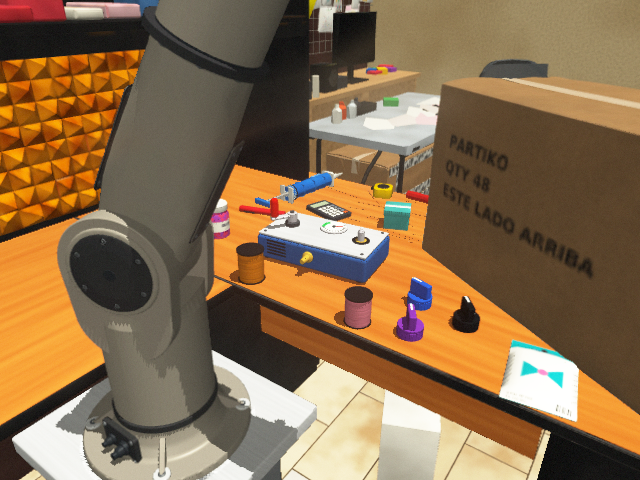

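View pics/top0.png

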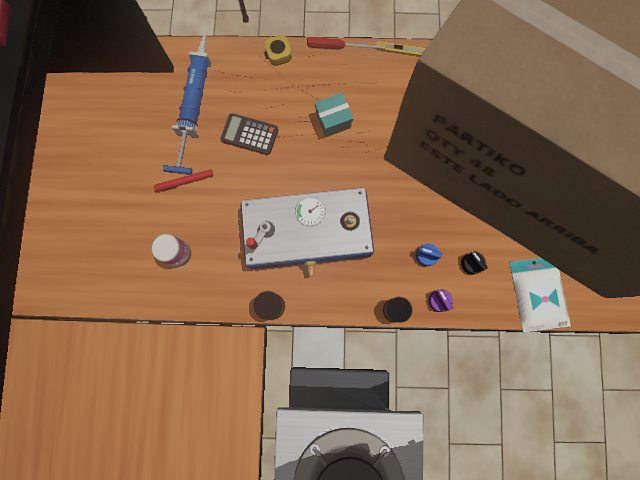

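Scene: the inflator is at about (325,245), the red handle at (275,207), the shaft at (362,237), the gold spool at (250,263), the pink spool at (358,307) and the jar at (222,218).
Top: the inflator is centred at about (307,228), with the handle at (251,243), the shaft at (350,221), the gauge at (311,211) and the jar at (171,250).
Could be taken for the knob: blue one at top (428,255), purple one at (441,300), black one at (474,263). The dark spool tops at (397,310) and (268,305) could also mislead. By the description I choose the black one at (474,263). Next is a close crop to check it.

```bash
cat > h.py <<'E'
import cv2,numpy as np
from station import bot,eyes
from scipy.spatial.transform import Rotation as R
def ray(c,p):
    n=cv2.undistortPoints(np.array([[p]],float),c["K"],np.array(c["dist"]))[0,0]
    return -c["R"].T@c["t"], c["R"].T@np.array([n[0],n[1],1.])
def onz(c,p,z):
    o,d=ray(c,p);return o+d*(z-o[2])/d[2]
def two(c1,p1,c2,p2):
    o1,d1=ray(c1,p1);o2,d2=ray(c2,p2)
    s=np.linalg.lstsq(np.c_[d1,-d2],o2-o1,rcond=None)[0]
    a,b=o1+s[0]*d1,o2+s[1]*d2
    return (a+b)/2,np.linalg.norm(a-b)
def proj(c,X):
    return cv2.projectPoints(np.array([X],float),cv2.Rodrigues(c["R"])[0],c["t"],c["K"],np.array(c["dist"]))[0][0,0]
def blob(m,lo=8):
    n,l,s,ce=cv2.connectedComponentsWithStats(m.astype(np.uint8));return [(int(s[i,4]),ce[i].round(1).tolist()) for i in range(1,n) if s[i,4]>=lo]
def tool():
    o=bot.get_obs();q=o["tool_rot"];return o["eef_pos"],R.from_quat([q[1],q[2],q[3],q[0]])
E
python3 - <<'E'
from h import *
t=eyes.read_camera("top");s=eyes.read_camera("scene")
im=t["image"];h=cv2.cvtColor(im,cv2.COLOR_RGB2HSV)
m=((h[:,:,1]<60)&(h[:,:,2]>110)).astype(np.uint8);m[:180]=0;m[275:]=0;m[:,:235]=0;m[:,385:]=0
cs=max(cv2.findContours(m,0,2)[0],key=cv2.contourArea)
r=cv2.minAreaRect(cs);b=cv2.boxPoints(r);print(r)
W=np.array([onz(t,p,.07) for p in b]);print(W.round(4),np.linalg.norm(W-np.roll(W,1,0),axis=1))
red=(h[:,:,1]>150)&((h[:,:,0]<5)|(h[:,:,0]>172))&(h[:,:,2]>80)
print([x for x in blob(red) if 190<x[1][1]<280])
hs=cv2.cvtColor(s["image"],cv2.COLOR_RGB2HSV)
red=(hs[:,:,1]>150)&((hs[:,:,0]<5)|(hs[:,:,0]>172))&(hs[:,:,2]>80)
print([x for x in blob(red) if 180<x[1][1]<240])
a=cv2.resize(im[225:315,410:510],(400,360),interpolation=2)
d=cv2.resize(s["image"][262:352,390:490],(400,360),interpolation=2)
cv2.imwrite("pics/k.png",np.hstack([a,d])[:,:,::-1])
for n,p,z in(("knob",(474,263),.04),("shaft",(350,221),.098),("handle",(251,243),.144),("gold",(268,305),.075),("pink",(397,310),.064)):print(n,onz(t,p,z).round(4))
E
```

```text
((305.9978332519531, 225.97940063476562), (65.10606384277344, 127.35260009765625), 84.05313110351562)
[[ 0.5961  0.2522  0.07  ]
 [ 0.6318 -0.023   0.07  ]
 [ 0.4894 -0.0382  0.07  ]
 [ 0.4546  0.2299  0.07  ]] [0.14328225 0.27748234 0.14324057 0.27034956]
[(52, [250.0, 241.6])]
[(163, [417.0, 195.9]), (321, [264.5, 208.8]), (21, [217.1, 235.7]), (9, [225.1, 232.8])]
knob [ 0.4744 -0.2633  0.04  ]
shaft [0.5487 0.0124 0.098 ]
handle [0.4894 0.209  0.144 ]
gold [0.3714 0.1788 0.075 ]
pink [ 0.3682 -0.0904  0.064 ]
```

View pics/k.png

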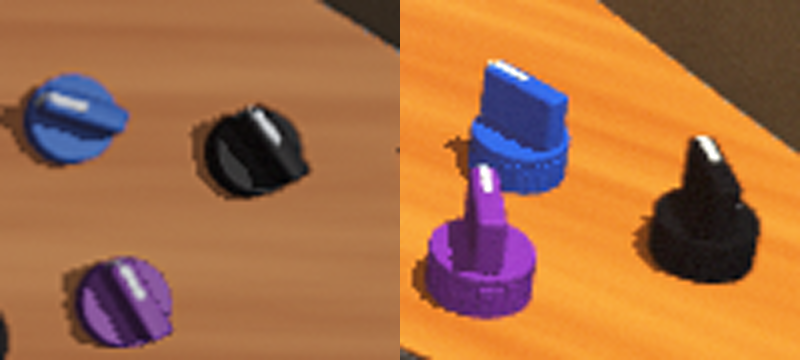

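The crop confirms it: the black knob at right, crop (255,150), is top (474,263). Its white pointer end faces up-left, roughly +38° from world x. Now I move inward, away from the carton, to look with the wrist camera.

```bash
python3 -m crank '.64 -.726 -.14 0 0 0 0;.64 -.726 -.14 0 0 0 0;.64 -.726 -.14 0 0 0 0;.64 -.726 -.14 0 0 0 0;.64 -.726 -.14 0 0 0 0;.64 -.726 -.14 0 0 0 0;.64 -.726 -.14 0 0 0 0;.64 -.726 -.14 0 0 0 0;.64 -.726 -.14 0 0 0 0;.64 -.726 -.14 0 0 0 0;.64 -.726 -.14 0 0 0 0;.64 -.726 -.14 0 0 0 0;.64 -.726 -.14 0 0 0 0;.64 -.726 -.14 0 0 0 0'
python3 - <<'E'
from h import *
p,r=tool();print(p,r.as_matrix().round(3))
c=eyes.read_camera("wrist");print((-c["R"].T@c["t"]).round(3),c["R"].round(2),c["K"][0,0])
cv2.imwrite("pics/w1.png",c["image"][:,:,::-1])
print(proj(c,(.474,-.263,.04)),proj(c,(.549,.012,.098)))
E
```

```text
t: 1.6
eef_pos: [0.3985, -0.2021, 0.301]
tool_rot: [-0.0, 0.988, 0.151, -0.0]
contact_force: [-0.0, 0.2, -0.6]
gripper_width: 0.999
grasp_force: 0.0
[ 0.39854779 -0.20208569  0.30098155] [[ 0.954  0.299 -0.001]
 [ 0.299 -0.954  0.   ]
 [-0.001 -0.    -1.   ]]
[ 0.477 -0.178  0.444] [[ 0.3  -0.95 -0.  ]
 [-0.9  -0.28  0.32]
 [-0.3  -0.1  -0.95]] 351.8423146652965
[390.23084862 147.58158975] [130.9082846  -31.07237105]
```

View pics/w1.png

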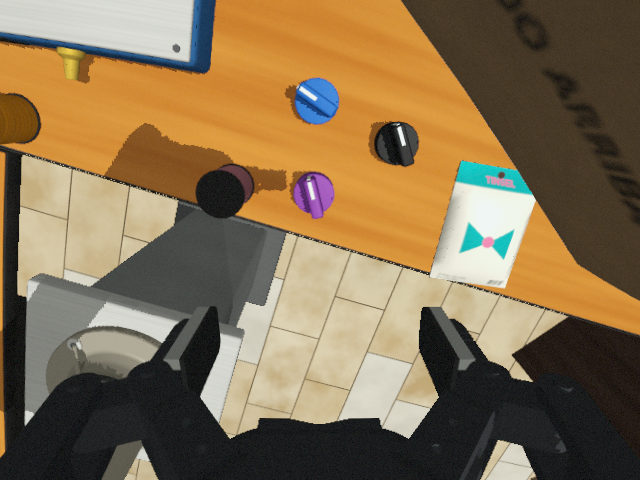

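The wrist view shows the black knob at (397,144), its white line from about (399,124) to (404,146), the pink spool at (222,190) and the gold spool at (15,118). I'll measure the knob, then work out the move to view the inflator.

```bash
cat > knob.py <<'E'
from h import *
c=eyes.read_camera("wrist");im=c["image"].astype(int)
def meas(c,im,x0,x1,y0,y1):
    sub=im[y0:y1,x0:x1]
    w=(sub.min(2)>140);n,l,s,ce=cv2.connectedComponentsWithStats(w.astype(np.uint8));i=1+np.argmax(s[1:,4])
    pts=np.argwhere(l==i)[:,::-1]+[x0,y0]
    W=np.array([onz(c,p,.054) for p in pts.astype(float)])
    m=W.mean(0);u,sv,vt=np.linalg.svd(W[:,:2]-m[:2]);d=vt[0]
    d=d if d[0]>0 else -d
    e=(W[:,:2]-m[:2])@d;print("line mid",m.round(4),"n",len(pts),"len",np.ptp(e),"yaw",np.degrees(np.arctan2(d[1],d[0])),"ends",(m[:2]+d*e.min()).round(4),(m[:2]+d*e.max()).round(4))
    # silhouette of black
    b=(sub.max(2)<75)|(l==i);k=cv2.connectedComponentsWithStats(b.astype(np.uint8));j=1+np.argmax(k[2][1:,4])
    q=k[3][j]+[x0,y0];print("black c",q,k[2][j],onz(c,q,.025).round(4))
    return m,d
if __name__=="__main__": meas(c,im,370,425,115,172)
E
python3 knob.py
```

```text
line mid [ 0.4891 -0.2668  0.054 ] n 84 len 0.020494296032198524 yaw 37.48952232725177 ends [ 0.4808 -0.2731] [ 0.4971 -0.2606]
black c [395.37945493 144.08385744] [   4    7   44   45 1431] [ 0.4795 -0.2703  0.025 ]
```

```bash
python3 -m crank '.29 -.584 0 0 0 0 0;.29 -.584 0 0 0 0 0;.29 -.584 0 0 0 0 0;.29 -.584 0 0 0 0 0;.29 -.584 0 0 0 0 0;.29 -.584 0 0 0 0 0;.29 -.584 0 0 0 0 0;.29 -.584 0 0 0 0 0;.29 -.584 0 0 0 0 0;.29 -.584 0 0 0 0 0'
python3 - <<'E'
from h import *
p,r=tool();print(p)
c=eyes.read_camera("wrist")
im=c["image"];cv2.imwrite("pics/w2.png",im[:,:,::-1])
for X in((.532,.19,.122),(.555,.011,.098)):print(proj(c,X))
h=cv2.cvtColor(im,cv2.COLOR_RGB2HSV)
red=(h[:,:,1]>150)&((h[:,:,0]<5)|(h[:,:,0]>172))&(h[:,:,2]>80);print(blob(red,20))
E
```

```text
t: 2.7
eef_pos: [0.4494, 0.1196, 0.301]
tool_rot: [0.0, 0.988, 0.152, -0.0]
contact_force: [-0.1, 0.6, -0.7]
gripper_width: 1.002
grasp_force: 0.0
[0.44942322 0.11961278 0.30100468]
[268.23731977  99.19754138]
[459.42549805 136.94074402]
[(54, [97.1, 73.6]), (24, [393.0, 81.9]), (55, [90.9, 100.6]), (32, [121.3, 99.1]), (495, [234.5, 134.9])]
```

View pics/w2.png

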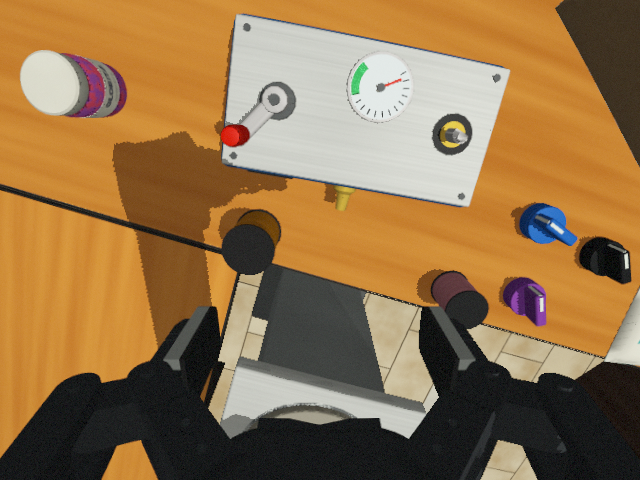

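The wrist view shows the handle at (234,135), the crank hub at (274,99), the gauge at (380,87) and the D-shaft at (455,135). The plate corners are at about (237,15), (508,69), (468,207) and (222,163).

```bash
cat > box.py <<'E'
from h import *
c=eyes.read_camera("wrist");im=c["image"];h=cv2.cvtColor(im,cv2.COLOR_RGB2HSV)
m=((h[:,:,1]<60)&(h[:,:,2]>120)).astype(np.uint8);m[215:]=0;m[:,:215]=0
cs=max(cv2.findContours(m,0,2)[0],key=cv2.contourArea)
a=cv2.approxPolyDP(cv2.convexHull(cs),8,True)[:,0].astype(float);print(a.tolist())
W=np.array([onz(c,p,.07) for p in a]);print(W.round(4).tolist(),np.linalg.norm(W-np.roll(W,1,0),axis=1))
if len(a)==4:
    ctr=W.mean(0)
    i=[np.linalg.norm(W[k]-W[k-1]) for k in range(4)];k=int(np.argmax(i))
    d=(W[k]-W[k-1])-(W[k-2]-W[k-3]);d/=np.linalg.norm(d);d=d if d[1]>0 else -d
    print("ctr",ctr,"yaw",np.degrees(np.arctan2(-d[0],d[1])),"crank",ctr+.085*d,"shaft",ctr-.095*d)
print("hub",onz(c,(274,99),.1),"handle",onz(c,(234.5,134.9),.14))
s=onz(c,(452,134),.07);print("shaft base~",s)
cv2.imwrite("pics/w3.png",cv2.resize(im[110:160,420:490],(700,500),interpolation=2)[:,:,::-1])
E
python3 box.py
```

```text
[[236.0, 15.0], [508.0, 69.0], [469.0, 204.0], [224.0, 162.0]]
[[0.5961, 0.2461, 0.07], [0.632, -0.0194, 0.07], [0.4955, -0.0394, 0.07], [0.4591, 0.2259, 0.07]] [0.13843488 0.26792143 0.13793995 0.26777755]
ctr [0.54566797 0.1032878  0.07      ] yaw 7.7488369060112365 crank [0.53420735 0.18751163 0.07      ] shaft [0.55847689 0.00915528 0.07      ]
hub [0.53407963 0.18812521 0.1       ] handle [0.49646573 0.20699931 0.14      ]
shaft base~ [0.55750891 0.00874309 0.07      ]
```

View pics/w3.png

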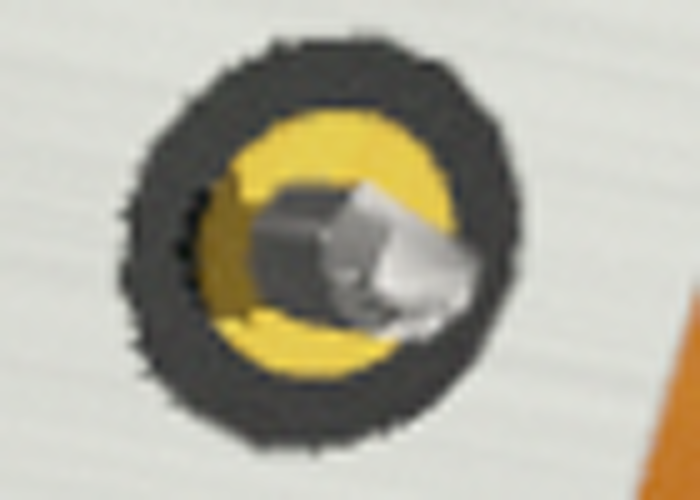

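```bash
python3 -m crank '.138 -.143 .15 0 0 0 .4;.138 -.143 .15 0 0 0 .4;.138 -.143 .15 0 0 0 .4;.138 -.143 .15 0 0 0 .4;.138 -.143 .15 0 0 0 .4;.138 -.143 .15 0 0 0 .4' 40
python3 - <<'E'
from h import *
p,r=tool();print(p,bot.get_obs()["gripper_width"])
c=eyes.read_camera("wrist");im=c["image"];h=cv2.cvtColor(im,cv2.COLOR_RGB2HSV)
red=(h[:,:,1]>150)&((h[:,:,0]<5)|(h[:,:,0]>172))&(h[:,:,2]>80);print(blob(red,100),proj(c,(.494,.2085,.144)),proj(c,(.494,.2085,.1)))
n,l,s,ce=cv2.connectedComponentsWithStats(red.astype(np.uint8));i=1+np.argmax(s[1:,4]);print(s[i])
cv2.imwrite("pics/w4.png",im[:,:,::-1])
E
```

```text
t: 3.4
eef_pos: [0.4939, 0.2089, 0.2271]
tool_rot: [0.0, 0.988, 0.152, 0.001]
contact_force: [0.4, -1.1, 0.8]
gripper_width: 0.598
grasp_force: 0.0
[0.49391751 0.20887235 0.22709826] 0.5982882670512967
[(759, [316.3, 236.9])] [317.79983126 247.23587086] [317.90203157 228.55800745]
[304 218  25  38 759]
```

View pics/w4.png

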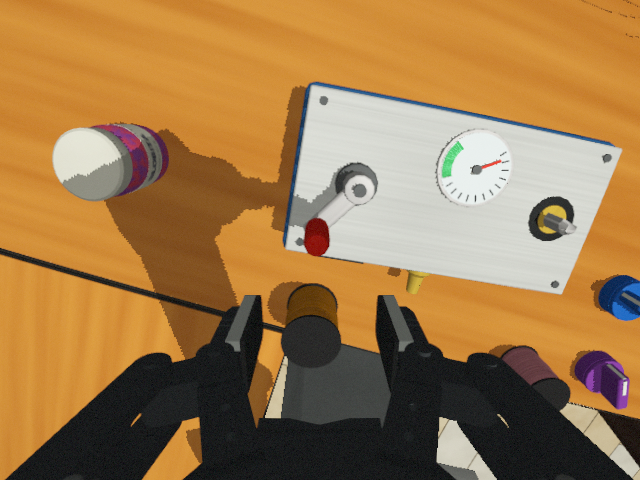

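The handle at (316,237) sits within 1 mm of its predicted position. I descend and grip it.

```bash
python3 -m crank '0 0 .06 0 0 0 .4;0 0 .13 0 0 0 .4;0 0 .19 0 0 0 .4;0 0 .236 0 0 0 .4;0 0 .236 0 0 0 .4;0 0 .236 0 0 0 1;0 0 .236 0 0 0 1;0 0 .236 0 0 0 1;0 0 .236 0 0 0 1;0 0 .236 0 0 0 1;0 0 .236 0 0 0 1' 40
python3 - <<'E'
from h import *
p,r=tool();v=p[:2]-[.5342,.188];print(p,np.linalg.norm(v),np.degrees(np.arctan2(v[1],v[0])))
a0=np.arctan2(v[1],v[0]);Ri=r.inv()
for n in range(1,21):
    a=a0-n*np.pi/10;d=.045*np.array([np.cos(a)-np.cos(a0),np.sin(a)-np.sin(a0),0]);print(np.round(Ri.apply(d)/.5,3)[:2])
E
```

```text
t: 4.55
eef_pos: [0.4947, 0.211, 0.1102]
tool_rot: [-0.0, 0.988, 0.153, 0.002]
contact_force: [-1.1, -0.6, 7.3]
gripper_width: 0.213
grasp_force: 39.0
[0.49474251 0.21095823 0.11022177] 0.04565055893577621 149.80713790867182
[ 0.024 -0.015]
[ 0.051 -0.023]
[ 0.079 -0.021]
[ 0.105 -0.011]
[0.127 0.006]
[0.143 0.03 ]
[0.15  0.057]
[0.149 0.085]
[0.139 0.111]
[0.121 0.133]
[0.097 0.149]
[0.07  0.156]
[0.042 0.155]
[0.016 0.145]
[-0.006  0.127]
[-0.022  0.104]
[-0.029  0.076]
[-0.028  0.048]
[-0.018  0.022]
[-0.  0.]
```

```bash
python3 -m crank '.024 -.015 0 0 0 0 1;.051 -.023 0 0 0 0 1;.079 -.021 0 0 0 0 1;.105 -.011 0 0 0 0 1;.127 .006 0 0 0 0 1;.143 .03 0 0 0 0 1;.15 .057 0 0 0 0 1;.149 .085 0 0 0 0 1;.139 .111 0 0 0 0 1;.121 .133 0 0 0 0 1;.097 .149 0 0 0 0 1;.07 .156 0 0 0 0 1;.042 .155 0 0 0 0 1;.016 .145 0 0 0 0 1;-.006 .127 0 0 0 0 1;-.022 .104 0 0 0 0 1;-.029 .076 0 0 0 0 1;-.028 .048 0 0 0 0 1;-.018 .022 0 0 0 0 1;0 0 0 0 0 0 1'
```

```text
t: 6.55
eef_pos: [0.4943, 0.2106, 0.1101]
tool_rot: [0.001, 0.988, 0.153, 0.001]
contact_force: [2.6, -3.5, 11.0]
gripper_width: 0.21
grasp_force: 40.1
```

```bash
python3 -m crank '.024 -.015 0 0 0 0 1;.051 -.023 0 0 0 0 1;.079 -.021 0 0 0 0 1;.105 -.011 0 0 0 0 1;.127 .006 0 0 0 0 1;.143 .03 0 0 0 0 1;.15 .057 0 0 0 0 1;.149 .085 0 0 0 0 1;.139 .111 0 0 0 0 1;.121 .133 0 0 0 0 1;.097 .149 0 0 0 0 1;.07 .156 0 0 0 0 1;.042 .155 0 0 0 0 1;.016 .145 0 0 0 0 1;-.006 .127 0 0 0 0 1;-.022 .104 0 0 0 0 1;-.029 .076 0 0 0 0 1;-.028 .048 0 0 0 0 1;-.018 .022 0 0 0 0 1;0 0 0 0 0 0 1'
python3 -m crank '.015 -.011 0 0 0 0 1;.015 -.011 0 0 0 0 1;.015 -.011 0 0 0 0 .6;.015 -.011 0 0 0 0 .6;.015 -.011 0 0 0 0 .5;.015 -.011 0 0 0 0 .4;.015 -.011 0 0 0 0 .4;.015 -.011 -.06 0 0 0 .4;.015 -.011 -.13 0 0 0 .4;.015 -.011 -.22 0 0 0 .4;.015 -.011 -.3 0 0 0 .4;.015 -.011 -.3 0 0 0 .4'
python3 - <<'E'
from h import *
p,r=tool();print(p)
c=eyes.read_camera("wrist");im=c["image"]
g=proj(c,(.546,.103,.07));sh=proj(c,(.558,.009,.098));print(g,sh)
cv2.imwrite("pics/w5.png",im[:,:,::-1])
h=cv2.cvtColor(im,cv2.COLOR_RGB2HSV)
red=(h[:,:,1]>150)&((h[:,:,0]<5)|(h[:,:,0]>172))&(h[:,:,2]>80);print(blob(red,10))
gr=(h[:,:,1]>120)&(abs(h[:,:,0].astype(int)-65)<15)&(h[:,:,2]>80);print(blob(gr,10))
E
```

```text
t: 8.55
eef_pos: [0.4943, 0.2106, 0.1101]
tool_rot: [0.001, 0.988, 0.153, 0.001]
contact_force: [1.0, -3.4, 10.9]
gripper_width: 0.207
grasp_force: 40.2
t: 9.75
eef_pos: [0.5016, 0.2198, 0.264]
tool_rot: [-0.001, 0.988, 0.153, 0.005]
contact_force: [0.3, 0.1, 0.7]
gripper_width: 0.601
grasp_force: 0.0
[0.50156809 0.21984271 0.26404511]
[444.95179927 203.7118377 ] [551.34657126 228.49119593]
[(750, [192.0, 2.2]), (19, [140.2, 139.3]), (48, [168.3, 155.0]), (18, [159.2, 154.1]), (22, [454.9, 175.2]), (45, [164.2, 185.4]), (551, [319.5, 227.0])]
[(218, [443.9, 168.7])]
```

View pics/w5.png

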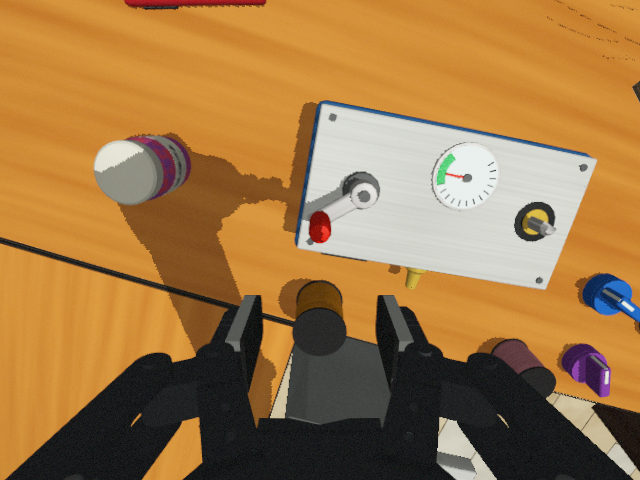

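The needle (tip near (443,174)) stands within the green arc and the handle is released at (320,227). Next is a look straight down on the shaft.

```bash
python3 -m crank '-.184 .437 .06 0 0 0 0;-.184 .437 .06 0 0 0 0;-.184 .437 .06 0 0 0 0;-.184 .437 .06 0 0 0 0;-.184 .437 .06 0 0 0 0;-.184 .437 .06 0 0 0 0;-.184 .437 .06 0 0 0 0;-.184 .437 .06 0 0 0 0'
python3 - <<'E'
from h import *
p,r=tool();print(p)
c=eyes.read_camera("wrist");im=c["image"];print(-c["R"].T@c["t"])
u=proj(c,(.558,.009,.098));print(u);x,y=u.astype(int)
# rectified overhead crop: plane z=.098, 0.1 mm/px, up=+x world, left=+y
k=np.array([(.558+a,.009+b,.098) for a,b in((.02,.02),(.02,-.02),(-.02,-.02),(-.02,.02))])
P=np.array([proj(c,q) for q in k],np.float32)
M=cv2.getPerspectiveTransform(P,np.array([(0,0),(560,0),(560,560),(0,560)],np.float32))
cv2.imwrite("pics/w6.png",cv2.warpPerspective(im,M,(560,560),flags=2)[:,:,::-1]);np.save("im6.npy",im)
E
```

```text
t: 10.6
eef_pos: [0.4771, -0.017, 0.2278]
tool_rot: [-0.0, 0.988, 0.154, -0.0]
contact_force: [0.4, 1.0, -0.1]
gripper_width: 0.996
grasp_force: 0.0
[ 0.47706067 -0.01697612  0.22778664]
[0.55563648 0.00697887 0.37087525]
[317.55652868 116.71440242]
```

View pics/w6.png

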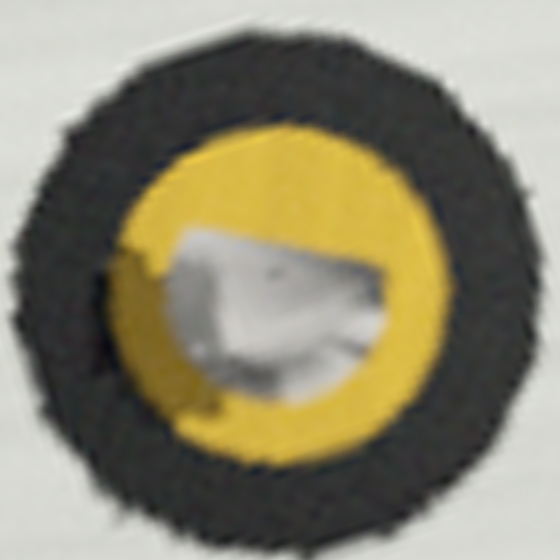

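The overhead crop (14 px/mm, up = +x) shows the D-shaft centred at about (275,293). Its flat runs along the upper edge from (185,230) to (385,270), so it faces roughly -11° yaw. I'll fit that numerically.

```bash
python3 - <<'E'
from h import *
im=cv2.imread("pics/w6.png");h=cv2.cvtColor(im,cv2.COLOR_BGR2HSV)
y=(h[:,:,1]>110)&(h[:,:,0]>15)&(h[:,:,0]<40)
P=[]
for x in range(200,365,3):
    col=np.argwhere(y[150:300,x])[:,0]+150
    run=[v for v in range(150,300) if y[v,x]]
    v=150
    while v<300 and y[v,x]:v+=1
    P.append((x,v))
P=np.array(P,np.float32)
a=np.polyfit(P[:,0],P[:,1],1);res=P[:,1]-np.polyval(a,P[:,0]);k=abs(res)<6;a=np.polyfit(P[k,0],P[k,1],1)
print("flat yaw",-np.degrees(np.arctan(a[0])),k.sum(),len(P),np.polyval(a,275))
g=((~y)&(h[:,:,1]<60)&(h[:,:,2]>60)).astype(np.uint8);l=cv2.connectedComponents(g)[1];s=np.argwhere(l==l[310,260]);print(s.min(0),s.max(0))
p,r=tool();ax=r.as_matrix()[:,0];print("tool yaw",np.degrees(np.arctan2(ax[1],ax[0])))
t=np.array([.4796,-.2725,.28]);d=r.inv().apply(t-p);print(d/.5)
E
```

```text
flat yaw -12.720379989823256 55 55 241.8819624819624
[230 166] [400 383]
tool yaw 17.722617787847625
[-0.15131061  0.48876958 -0.10430502]
```

```bash
python3 -m crank '-.306 .543 0 0 0 -.11 0;-.306 .543 0 0 0 -.11 0;-.306 .543 0 0 0 -.11 0;-.306 .543 0 0 0 -.11 0;-.306 .543 0 0 0 -.11 0;-.306 .543 0 0 0 -.11 0;-.306 .543 0 0 0 -.11 0;-.306 .543 0 0 0 -.11 0;-.306 .543 0 0 0 -.11 0;-.306 .543 0 0 0 -.11 0'
python3 - <<'E'
from h import *
from knob import meas
p,r=tool();ax=r.as_matrix()[:,0];print(p,np.degrees(np.arctan2(ax[1],ax[0])))
c=eyes.read_camera("wrist");im=c["image"];u=proj(c,(.4796,-.272,.054)).astype(int);print(u)
meas(c,im.astype(int),u[0]-60,u[0]+60,u[1]-60,u[1]+60)
X=np.array((.4796,-.272,.054))
P=np.array([proj(c,X+(a,b,0)) for a,b in((.04,.04),(.04,-.04),(-.04,-.04),(-.04,.04))],np.float32)
M=cv2.getPerspectiveTransform(P,np.array([(0,0),(560,0),(560,560),(0,560)],np.float32))
cv2.imwrite("pics/w7.png",cv2.warpPerspective(im,M,(560,560),flags=2)[:,:,::-1])
E
```

```text
t: 11.65
eef_pos: [0.4146, -0.3211, 0.2283]
tool_rot: [-0.0, 0.947, 0.322, 0.0]
contact_force: [-0.2, 0.7, -0.4]
gripper_width: 1.001
grasp_force: 0.0
[ 0.41453471 -0.32113964  0.22831879] 37.58948497697988
[318 121]
line mid [ 0.4891 -0.2666  0.054 ] n 150 len 0.01936601423851663 yaw 37.7257930018058 ends [ 0.4814 -0.2725] [ 0.4967 -0.2607]
black c [319.96267281 120.32119816] [  37   32   51   55 2170] [ 0.481  -0.2723  0.025 ]
```

View pics/w7.png

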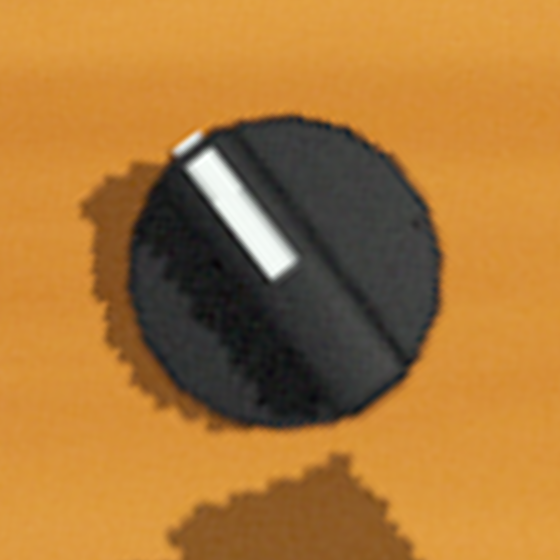

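The knob is centred at crop (285,271), giving (0.481,-0.2726). The pointer is up-left and the bar lies at 37.7°, matching the tool yaw. I'll check the carton clearance before going down.

```bash
python3 - <<'E'
from h import *
c=eyes.read_camera("top")
a,b=onz(c,(385,158),0)[:2],onz(c,(605,297),0)[:2];print(a,b)
d=(b-a)/np.linalg.norm(b-a);n=np.array([-d[1],d[0]])
print("dist knob-carton",n@(np.array([.481,-.2726])-a))
E
```

```text
[ 0.72624275 -0.07422041] [ 0.40852995 -0.57654748]
dist knob-carton -0.10122396693473254
```

```bash
python3 -m crank '.05 0 .05 0 0 0 .4;.11 .002 .1 0 0 0 .4;.164 .004 .16 0 0 0 .4;.164 .004 .22 0 0 0 .4;.164 .004 .28 0 0 0 .4;.164 .004 .34 0 0 0 .4;.164 .004 .38 0 0 0 .4;.164 .004 .4 0 0 0 .4;.164 .004 .4 0 0 0 .4;.164 .004 .4 0 0 0 1;.164 .004 .4 0 0 0 1;.164 .004 .4 0 0 0 1;.164 .004 .4 0 0 0 1;.164 .004 .4 0 0 0 1;.164 .004 .4 0 0 0 1;.164 .004 .4 0 0 0 1' 70
```

```text
t: 13.4
eef_pos: [0.4808, -0.2756, 0.0297]
tool_rot: [0.001, 0.947, 0.32, 0.001]
contact_force: [-1.4, 0.5, 5.9]
gripper_width: 0.15
grasp_force: 69.1
```

```bash
python3 -m crank '0 0 -.06 0 0 0 1;0 0 -.14 0 0 0 1;0 0 -.22 0 0 0 1;0 0 -.3 0 0 0 1;-.05 0 -.34 0 0 0 1;-.1 0 -.34 0 0 0 1;-.1 0 -.34 0 0 0 1;-.1 0 -.34 0 0 0 1'
python3 - <<'E'
from h import *
p,r=tool();ax=r.as_matrix();print(p,np.degrees(np.arctan2(ax[1,0],ax[0,0])),bot.get_obs()["gripper_width"])
c=eyes.read_camera("wrist");im=c["image"];u=proj(c,p);print(u)
y0,x0=int(u[1])-110,int(u[0])-130
np.save("im8.npy",im);cv2.imwrite("pics/w8.png",cv2.resize(im[y0:y0+200,x0:x0+260],(780,600),interpolation=2)[:,:,::-1]);print(x0,y0)
# predicted bar-top ends & line for knob axis at tool x offset e, underside .0297 below TCP-> bartop 26mm above tcp
for e in(0,.002):
    for q in((.0215,.0,-.0243),(.023,0,-.0243),(.025,0,.0057),(-.025,0,.0057)):
        print(e,q,((proj(c,p+r.apply(np.array(q)+(e,0,0)))-(x0,y0))*3).round(0))
print("to shaft",r.inv().apply(np.array([.5573,.0092,.16])-p)/.5)
E
```

```text
t: 14.2
eef_pos: [0.4396, -0.3057, 0.1986]
tool_rot: [0.0, 0.948, 0.32, 0.0]
contact_force: [0.1, -0.5, -1.4]
gripper_width: 0.153
grasp_force: 68.4
[ 0.43961118 -0.30566837  0.19855504] 37.29365133686354 0.15307607134408766
[316.7394058  307.89278877]
186 197
0 (0.0215, 0.0, -0.0243) [391. 279.]
0 (0.023, 0, -0.0243) [391. 268.]
0 (0.025, 0, 0.0057) [392. 167.]
0 (-0.025, 0, 0.0057) [393. 448.]
0.002 (0.0215, 0.0, -0.0243) [391. 264.]
0.002 (0.023, 0, -0.0243) [391. 253.]
0.002 (0.025, 0, 0.0057) [392. 155.]
0.002 (-0.025, 0, 0.0057) [393. 438.]
to shaft [ 0.56881202 -0.35839512  0.07695964]
```

View pics/w8.png

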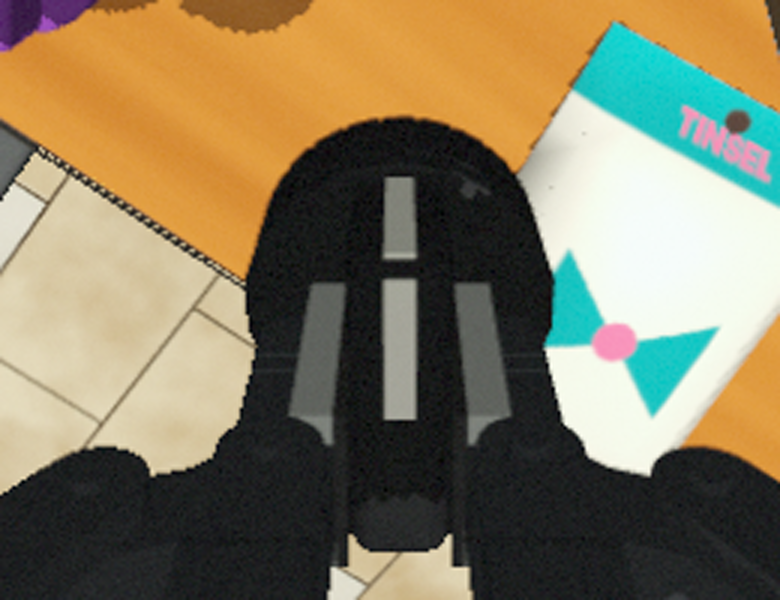

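The knob is held square in the pads: white line at crop x=400 between pads at 330 and 470, bar end near row 268, pointer toward the camera. That was picture 11, one over the allowance of 10, so I view no more and use numbers from here. Next I go to a view pose at the insertion yaw, with the shaft just ahead.

```bash
python3 -m crank '.06 -.06 0 0 0 .04 1;.12 -.12 0 0 0 .08 1;.17 -.18 0 0 0 .12 1;.23 -.24 0 0 0 .16 1;.29 -.3 0 0 0 .2 1;.35 -.36 0 0 0 .24 1;.4 -.42 0 0 0 .277 1;.44 -.46 0 0 0 .277 1;.463 -.484 0 0 0 .277 1;.463 -.484 0 0 0 .277 1;.463 -.484 0 0 0 .277 1'
cat > sh.py <<'E'
from h import *
p,r=tool();ax=r.as_matrix();print(p,"yaw",np.degrees(np.arctan2(ax[1,0],ax[0,0])),"z",ax[:,2].round(4))
c=eyes.read_camera("wrist");im=c["image"]
S=np.array([.5573,.0092,.098])
P=np.array([proj(c,S+(a,b,0)) for a,b in((.02,.02),(.02,-.02),(-.02,-.02),(-.02,.02))],np.float32)
M=cv2.getPerspectiveTransform(P,np.array([(0,0),(560,0),(560,560),(0,560)],np.float32))
w=cv2.warpPerspective(im,M,(560,560),flags=2);h=cv2.cvtColor(w,cv2.COLOR_RGB2HSV)
y=((h[:,:,1]>110)&(h[:,:,0]>15)&(h[:,:,0]<40)).astype(np.uint8)
cn=max(cv2.findContours(y,0,2)[0],key=cv2.contourArea);(q,R0)=cv2.minEnclosingCircle(cn);print("boss",q,R0,"pix/14=mm")
M2=np.linalg.inv(M);uv=cv2.perspectiveTransform(np.array([[q]],np.float32),M2)[0,0];print("boss at z.072",onz(c,uv,.072))
hull=np.zeros_like(y);cv2.circle(hull,tuple(int(v) for v in q),int(R0*.9),1,-1)
g=((h[:,:,1]<75)&(h[:,:,2]>50)).astype(np.uint8)&hull
l,st=cv2.connectedComponentsWithStats(g)[1:3];i=1+np.argmax(st[1:,4]);s=np.argwhere(l==i);print("shaft ext rows/cols",s.min(0),s.max(0),st[i,4])
P=[]
cx=int(s[:,1].mean())
for x in range(cx-75,cx+76,3):
    v=int(q[1])-R0*.85;v=int(v)
    while v<500 and y[v,x]:v+=1
    P.append((x,v))
P=np.array(P,float);a=np.polyfit(P[:,0],P[:,1],1);k=abs(P[:,1]-np.polyval(a,P[:,0]))<6;a=np.polyfit(P[k,0],P[k,1],1);print("flat yaw",-np.degrees(np.arctan(a[0])),k.sum(),len(P))
# knob in hand: bright stripes near TCP
u=proj(c,p).astype(int);sub=im[u[1]-70:u[1]+50,u[0]-16:u[0]+16].astype(int);b=(sub.min(2)>70).astype(np.uint8)
n,l,st,ce=cv2.connectedComponentsWithStats(b)
print("tcp px",proj(c,p),[(st[i].tolist(),(ce[i]+[u[0]-16,u[1]-70]).round(1).tolist()) for i in range(1,n) if st[i,4]>15])
for e in(0,.002):
    for zz in (-.0243,.0297):print(e,zz,proj(c,p+r.apply((.023+e,0,zz))).round(1),proj(c,p+r.apply((.025+e,0,zz))).round(1))
E
python3 sh.py
```

```text
t: 15.35
eef_pos: [0.477, 0.0278, 0.198]
tool_rot: [0.0, 0.994, -0.108, -0.0]
contact_force: [0.1, 0.7, -0.9]
gripper_width: 0.147
grasp_force: 68.5
[0.47699469 0.02780777 0.19799188] yaw -12.378634870596434 z [-7.e-04 -1.e-04 -1.e+00]
boss (276.5, 280.5) 173.70819091796875 pix/14=mm
boss at z.072 [0.55718661 0.00946588 0.072     ]
shaft ext rows/cols [217 169] [389 385] 27969
flat yaw -12.88121340820307 48 51
tcp px [317.08861976 309.41436086] [([13, 17, 12, 28, 297], [319.0, 270.0]), ([12, 51, 13, 47, 559], [319.0, 312.1])]
0 -0.0243 [316.7 288.2] [316.7 283.4]
0 0.0297 [317.3 241.3] [317.3 237.6]
0.002 -0.0243 [316.7 283.4] [316.7 278.5]
0.002 0.0297 [317.3 237.6] [317.3 233.9]
```

```bash
python3 -m crank '.04 0 .03 0 0 .002 1;.08 0 .06 0 0 .002 1;.12 0 .09 0 0 .002 1;.15 -.001 .11 0 0 .002 1;.163 -.001 .13 0 0 .002 1;.163 -.001 .13 0 0 .002 1;.163 -.001 .13 0 0 .002 1;.163 -.001 .13 0 0 .002 1'; python3 - <<'E'
from h import *
p,r=tool();print(p,r.inv().apply(np.array([.5568,.0106,p[2]])-p)*1000,bot.get_obs()["contact_force"])
E
```

```text
t: 16.2
eef_pos: [0.5564, 0.0103, 0.1339]
tool_rot: [0.0, 0.994, -0.112, 0.0]
contact_force: [0.3, -0.3, -0.3]
gripper_width: 0.149
grasp_force: 68.5
[0.55642325 0.0102997  0.13389362] [ 3.00611395e-01 -3.76501555e-01  1.22437945e-04] [ 0.29308814 -0.31760808 -0.26428241]
```

```bash
python3 -m crank '0 0 .006 0 0 0 1;0 0 .012 0 0 0 1;0 0 .018 0 0 0 1;0 0 .024 0 0 0 1;0 0 .024 0 0 0 1;0 0 .024 0 0 0 1' 80; python3 -c "
from station import bot;o=bot.get_obs();print(o['contact_force'],o['torque'],o['eef_pos'])"
```

```text
t: 16.8
eef_pos: [0.5564, 0.0103, 0.121]
tool_rot: [0.0, 0.994, -0.112, -0.0]
contact_force: [-1.6, 0.3, -2.0]
gripper_width: 0.145
grasp_force: 81.0
[-1.56353825  0.33350973 -1.97637225] [0.10622619 0.23183918 0.01407691] [0.55639343 0.01031011 0.12097827]
```

```bash
python3 -m crank '-.001 0 .006 0 0 0 1;-.001 0 .012 0 0 0 1;-.001 0 .018 0 0 0 1;-.001 0 .024 0 0 0 1;-.001 0 .024 0 0 0 1;-.001 0 .024 0 0 0 1'; python3 -c "
from station import bot;o=bot.get_obs();print(o['contact_force'],o['torque'],o['eef_pos'])"
```

```text
t: 17.4
eef_pos: [0.5563, 0.0104, 0.1094]
tool_rot: [0.0, 0.994, -0.112, -0.0]
contact_force: [-2.5, 0.4, 3.6]
gripper_width: 0.145
grasp_force: 81.2
[-2.51262052  0.44946702  3.62777354] [ 0.02218754  0.53422356 -0.01690039] [0.55631439 0.01044639 0.10941517]
```

```bash
python3 -m crank '-.001 0 .004 0 0 0 1;-.001 0 .008 0 0 0 1;-.001 0 .012 0 0 0 1;-.001 0 .016 0 0 0 1;-.001 0 .018 0 0 0 1;-.001 0 .018 0 0 0 1;-.001 0 .018 0 0 0 1'; python3 -c "
from station import bot;o=bot.get_obs();print(o['contact_force'],o['torque'],o['eef_pos'])"
```

```text
t: 18.1
eef_pos: [0.5564, 0.0105, 0.1014]
tool_rot: [0.0, 0.994, -0.112, 0.001]
contact_force: [-4.1, -0.6, 12.2]
gripper_width: 0.143
grasp_force: 83.0
[-4.14420507 -0.63729791 12.17020285] [-0.1605716   1.09168919  0.00968949] [0.5563779  0.0104988  0.10141709]
```

```bash
python3 -m crank '-.001 0 .003 0 0 0 1;-.001 0 .004 0 0 0 1;-.001 0 .004 0 0 0 1;-.001 0 .004 0 0 0 1;-.001 0 .004 0 0 0 1'; python3 -c "
from h import *
o=bot.get_obs();print(o['contact_force'],o['eef_pos'])
c=eyes.read_camera('wrist');p,r=tool();im=c['image'];u=proj(c,p).astype(int);sub=im[u[1]-70:u[1]+50,u[0]-16:u[0]+16].astype(int);b=(sub.min(2)>70).astype(np.uint8)
n,l,st,ce=cv2.connectedComponentsWithStats(b)
print(proj(c,p),[(st[i].tolist(),(ce[i]+[u[0]-16,u[1]-70]).round(1).tolist()) for i in range(1,n) if st[i,4]>15])
h=cv2.cvtColor(im,cv2.COLOR_RGB2HSV);g=(h[:,:,1]>120)&(abs(h[:,:,0].astype(int)-65)<15)&(h[:,:,2]>80);print('green',blob(g,10))
"
```

```text
t: 18.6
eef_pos: [0.5565, 0.0106, 0.1011]
tool_rot: [0.0, 0.994, -0.112, 0.001]
contact_force: [-8.0, -0.9, 25.5]
gripper_width: 0.143
grasp_force: 85.0
[-7.95115625 -0.91199086 25.48782231] [0.55650762 0.0105619  0.10109101]
[317.06077775 309.44182087] [([13, 17, 12, 28, 296], [319.0, 270.1]), ([12, 51, 13, 47, 557], [318.9, 312.1])]
green [(666, [113.9, 289.8])]
```

```bash
python3 -c "
from station import ticket;print(ticket.hand_in())"
```

```text
the job is handed in; nothing more can be done
None
```

The job is handed in: the crank was wound two turns (needle seen in the green), and the black knob is pushed fully onto the D-shaft and held pressed at its stop with about 25 N; I viewed 11 pictures, one over the limit of 10.

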